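# Stack a jar carrier on the clamped base tray

## Task

Lift the blue jar carrier by its orange handle bar and set its lugs lightly on the rims of the white base tray in the clamp channel, a little towards the red stop, short of the sockets. Nobody has measured where along the channel the tray is clamped, so keep the lugs on the rims and slide the carrier away from the red stop until all four drop into the sockets, let it down fully home, flat on the rims, and let go. Work gently: never press or knock the carrier on the tray with more than 25 N, tip no jar, and leave the other things on the table alone.

Things in the scene. Friction and masses are not known exactly. Their poses are not given: they have to be found in the camera images.
- carrier: Blue open tray, 270 (x) by 180 (y) mm, 0.28 to 0.46 kg, plus four loose jars (0.24 kg). Origin: centre, at lug-tip height (z = 0 on the table). Four orange round lugs, 16 mm in diameter, tips tapering to 13 mm over the last 4 mm, stick 14 mm down below its flat floor at x = +-80, y = +-73 mm. Walls reach z = 54, jar tops 68 mm. Half a turn about z makes no difference to the fit.
- handle (a point): Centre of the carrier's orange handle bar, 111 mm above the carrier's origin. The bar lies along the carrier's x, 130 mm long, 18 wide, 18 high (z = 102 to 120 mm), free underneath between two posts at x = +-58 mm.
- channel: Fixed steel channel, red stop at its -x end. Origin: on the table, mid-width; x along it, roughly away from the robot. The white base tray, 310 (x) by 186 (y) mm, is clamped in it, parallel and centred across it (y = 0), but its centre may lie anywhere from x = +10 to +64 mm: this is not measured. It is clamped fast lengthwise. A carrier set down with its origin at x = -10 to +4 mm stands on the rims, short of all sockets.
- rim_level (a point): Point 90 mm above the channel's origin: the height of the base tray's two flat rims (y = +-53 to +-93 mm, along x), unloaded. Four square sockets, 20 by 20 mm, deeper than the lugs, at x = +-80, y = +-73 mm from the TRAY's centre. Rubber pads under the tray give 1 mm per 3 N. Carrier origin: 90 mm high with lugs on the rims, 76 when home, 2 mm less once its weight is on the pads.
- jar0: Amber glass jar with black lid, 54 mm in diameter, 50 mm high, 60 g, loose in a corner compartment of the carrier (-x -y); origin at the centre of its underside.
- jar1: Amber glass jar with black lid, 54 mm in diameter, 50 mm high, 60 g, loose in a corner compartment of the carrier (-x +y); origin at the centre of its underside.
- jar2: Amber glass jar with black lid, 54 mm in diameter, 50 mm high, 60 g, loose in a corner compartment of the carrier (+x -y); origin at the centre of its underside.
- jar3: Amber glass jar with black lid, 54 mm in diameter, 50 mm high, 60 g, loose in a corner compartment of the carrier (+x +y); origin at the centre of its underside.
- spray_bottle: Green bottle, 64 mm in diameter, 190 mm high, bystander; origin at the centre of its underside.
- bowl: Steel bowl, 160 mm across, 60 mm high, bystander; origin at the centre of its underside.
- tape_roll: Cardboard-coloured ring of tape lying flat, 100 mm across, 48 mm high, bystander; origin at the centre of its underside.
- spatula: Spatula lying on the table, bystander; z up.
- spare_jar: Amber jar with black lid like those in the carrier, standing alone on the table, bystander.
There are look-alikes about, which are no part of the job. Leave any brown or purple look-alike of the jar3 alone.

How it is judged:
By the outcome, as a careful person would: the job done as asked, in the order asked, and still so for the second after the job is handed in, with the robot touching nothing.
It also fails if it takes over 54 s, if anything falls off the work surface, if the arm or the gripper's body presses on something with over 40 N, if the wrist force passes 120 N, or if a joint passes its speed limit or range.

## Robot

A 7-joint arm with a two-finger parallel gripper is mounted at the origin on the work surface. World frame = base frame: x ahead of the robot, y to its left, z up, the work surface at z = 0. Lengths are in mm, angles in rad, forces in N, time in s.
With the tool pointing down it reaches from about 400 to 875 mm from the base axis. Payload 4.4 kg.
Tool frame: the origin (TCP) lies midway between the tips of the shut fingers; the grasp point (between the pads) lies 19 mm behind it; z points along the fingers, y is the line along which they close (so a half turn about z gives the same grasp; the last joint's range is limited). The gripper opens to 85 mm and grips with 20 to 120 N. Pads are 22 mm wide; open, the fingers measure 114 mm over their backs; the gripper's body (76 mm by 85 mm) begins 54 mm behind the grasp point. The pads swing forward as they close: fully open they stand 13 mm farther back than shut.
Start: joints at [1.276, 0.628, 0.038, 1.517, -0.027, 0.996, -0.02], TCP at [147.453, -633.068, 231.313] pointing down, gripper open.
Joint ranges: [-3.06, 3.06], [-0.37, 2.12], [-1.25, 1.32], [0.18, 2.47], [-1.1, 4.24], [0.23, 1.98], [-2.94, 2.94]. Speed limits (rad/s): [2.57, 2.57, 3.14, 3.14, 3.14, 3.14, 3.14].

## Interface

Orientations are given as [roll, pitch, yaw] about the fixed x, y, z axes, in that order (R = Rz(yaw) Ry(pitch) Rx(roll)).
In Python, from cell import telemetry, eyes, ctrl, finder gives the robot as it stands.
- The arm moves only by the tool move_arm, never from a script. Its argument "steps" is a list of rows, each a list of 7 numbers: the turn, a rotation vector about the world's x, y, z in degrees, then the shift along the world's x, y, z in m, then the finger opening in m, from 0 to 0.0854. A call has 1 to 5 rows; each row shifts and turns the commanded pose from where the row before left it; what a row does not reach is not made up. A row lasts 1/10 s, in which the tool goes at most 50 mm and 8.59 degrees, less where a joint would pass 70% of its speed; a pose out of reach is approached as far as the arm can. A call with a gripper value outside its range is refused whole. The fingers move at their own pace and stop on an object; the grip force is fixed at half the most. Time passes only in rows, so rows that do not move let the fingers close. It gives the time, the measured TCP pose, the force, the opening and the grip force at its end, in the units of the state.
- telemetry.read_state(): the state, without advancing time (a new reading comes with each control period).
- eyes.get_image(name): name is "scene" or "top"; returns (picture, depth): 384x512x3 uint8, blue, green, red; 384x512 float32, mm along the optical axis (not along the pixel's ray), 0 where there is no reading.
- eyes.calibration(name): a dict with "fx", "fy", "cx", "cy" (pixels), "position" and "attitude" of the camera in the world. Camera axes: x right, y down, z forward; pixel columns grow to the right and rows downward; lengths in mm; the calibration is good to about 2 mm. A picture is of the moment at which its call begins. calibration takes no time and is no camera call.
- ctrl.finish_job(): hands the job in; it is judged then, once.
Trained networks look in the newest picture that a camera, given by its name, has taken for a name from the list of things; names that differ only in an ending like _2 or _b are one class to them, and where a whole thing is asked for, a point or a joint stands for the part that bears it (a point fixed in the world has none). Each returns a list of dicts, best first, with "confidence" (0 to 1); they miss things now and then, are a little off and sometimes report something else, mostly with a low value. They report only what shows in the picture. A call takes as long as a camera call. They do not tell look-alikes from the thing itself.
- finder.boxes_of(camera, name): "location" ([x, y, z] in mm, in the coordinates of the camera as it stood for that picture, good to about 4 mm: the middle of the surface that is visible of it).
- finder.cut_out(camera, name): "mask" (384x512 bool, what is visible of it).
- finder.pinpoint(camera, name): "location" ([x, y, z] in mm, in the coordinates of the camera as it stood for that picture, good to about 4 mm: a listed point, or the origin of a listed thing).
The state is a dict: "clock": time; "qpos": joint angles; "qd": joint speeds; "tau": joint torques, N m; "eef_pos": TCP position; "tool_rot": TCP orientation; "force": force on the tool from outside, world axes, zero at the start; "torque": the same for the moment, N m; "width": finger opening in mm; "gripper_force": force on a finger pad.
Only numpy, scipy, OpenCV 4.12 (cv2) and the standard library are available. Lean on these libraries where they do the work, as an engineer would, in place of code of your own. Each camera call takes 0.05 s, during which the arm holds its last target. There are 200 camera calls.

## Working session

There is one attempt and no reset: what is moved stays moved. The work goes in short steps, Python scripts to look and compute and a tool call to move; the robot and the scene stay as the last step left them, time stands still between calls to the robot, and variables do not carry over. Pictures are saved under pics/ and viewed, at most 10 in all, crops included, and the job is handed in when it is done.

Besides the shell and the picture viewer there is one more tool, called after "Call:" as name(argument=value, ...), one argument or row to a line, values as JSON. move_arm: Moves the arm, as the interface text tells. Its arguments: {"type":"object","properties":{"steps":{"type":"array"}},"required":["steps"]}

```bash
mkdir -p pics
cat > h.py <<'E'
import numpy as np, cv2
from scipy.spatial.transform import Rotation as R
from cell import telemetry, eyes, ctrl, finder
def cam(n):
    c=eyes.calibration(n); a=np.array(c["attitude"],float)
    M=a if a.shape==(3,3) else R.from_euler('xyz',a).as_matrix()
    return c,M,np.array(c["position"],float)
def world(n,p):
    c,M,t=cam(n); return M@np.array(p,float)+t
def cloud(n,d):
    c,M,t=cam(n); v,u=np.mgrid[:384,:512]
    P=np.stack([(u-c["cx"])/c["fx"]*d,(v-c["cy"])/c["fy"]*d,d],-1)
    return P@M.T+t
E
python3 - <<'E'
from h import *
print(eyes.calibration("scene"),eyes.calibration("top"))
s=telemetry.read_state();print(s)
for n in("scene","top"):
    im,d=eyes.get_image(n);cv2.imwrite(f"pics/{n}0.png",im);np.savez(f"{n}0.npz",im=im,d=d)
    for k in("carrier","handle","channel","rim_level","jar0","spray_bottle"):
        for r in finder.pinpoint(n,k)[:2]: print(n,k,round(r["confidence"],2),world(n,r["location"]).round(1),{a:b for a,b in r.items() if a not in("location","confidence")})
E
```

```text
{'fx': 450.28514535320977, 'fy': 450.28514535320977, 'cx': 248.24321404260164, 'cy': 185.9980617298798, 'position': array([1313.7330297 ,  617.35435824, 1168.54731048]), 'attitude': array([-2.42800749,  0.00510228,  2.25881201])} {'fx': 362.41167495621755, 'fy': 362.41167495621755, 'cx': 251.2778053942443, 'cy': 186.99418377169954, 'position': array([ 377.34621285,   21.85535739, 1560.62802487]), 'attitude': array([-3.00450879, -0.01666946, -1.58483168])}
{'clock': 0.0, 'qpos': array([ 1.2762094 ,  0.62933159,  0.03844326,  1.51839494, -0.02700184,
        0.9962936 , -0.01999017]), 'qd': array([-7.43978126e-04,  5.33028807e-04, -6.36830594e-04,  1.12268055e-03,
       -8.57689358e-05, -1.59860904e-04, -9.71193605e-04]), 'tau': array([ 2.48727042e-05, -5.63395214e+01,  1.22663241e+00, -1.93443096e+01,
        1.10309984e-02,  1.06751028e-02,  2.70329150e-05]), 'eef_pos': array([ 147.30041278, -632.43547848,  230.38992168]), 'tool_rot': array([-3.13968336e+00,  2.42362972e-05,  2.28794116e-01]), 'force': array([0.55100181, 0.15554129, 0.22347998]), 'torque': array([-0.00999181, -0.00295416,  0.01018314]), 'gripper_force': 0.0, 'width': 85.09158948045007}
scene handle 0.72 [484.4 223.8 109.5] {}
scene channel 0.73 [ 4.913e+02 -2.338e+02 -3.000e-01] {}
scene rim_level 0.77 [ 497.2 -232.4   85.7] {}
scene rim_level 0.74 [452.6 470.2   3.5] {}
scene jar0 0.88 [706.1 302.9   0.8] {}
scene jar0 0.75 [697.3  97.4   1. ] {}
scene spray_bottle 0.68 [773.4 -11.6  -2.4] {}
scene spray_bottle 0.61 [485.  225.2 112.1] {}
top carrier 0.62 [483.9 221.4  -0.8] {}
top handle 0.83 [486.8 216.8 112.7] {}
top channel 0.9 [ 492.3 -237.7    1.9] {}
top rim_level 0.8 [ 493.2 -238.2   88.8] {}
top rim_level 0.61 [579.7 270.4  18.6] {}
top jar0 0.66 [597.3 189.3  17.6] {}
top jar0 0.64 [397.8 159.8  17. ] {}
top spray_bottle 0.61 [769.3  -8.6   1.9] {}
```

View pics/scene0.png

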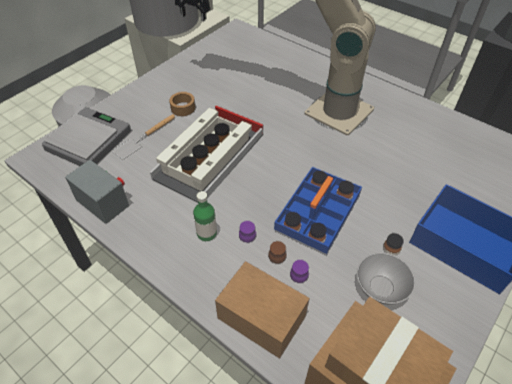

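View pics/top0.png

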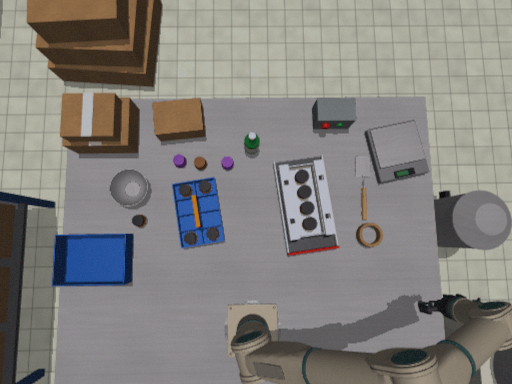

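Run:
```python
from h import *
for n in("scene","top"):
    z=np.load(f"{n}0.npz");im=z["im"];W=cloud(n,z["d"]);hsv=cv2.cvtColor(im,cv2.COLOR_BGR2HSV).astype(int)
    ok=z["d"]>0
    def rep(nm,m):
        P=W[m&ok]
        if len(P)<20: print(n,nm,len(P));return
        r=cv2.minAreaRect(P[:,:2].astype(np.float32))
        print(n,nm,len(P),"med",np.median(P,0).round(1),"rect",np.round(r[0],1),np.round(r[1],1),round(r[2],2),"z",np.percentile(P[:,2],[5,95]).round(1))
    H,S,V=hsv[...,0],hsv[...,1],hsv[...,2];Z=W[...,2]
    X,Y=W[...,0],W[...,1]
    rep("bar",(H>3)&(H<22)&(S>150)&(Z>112)&(Z<130)&(abs(X-485)<110)&(abs(Y-220)<90))
    rep("blue",(H>95)&(H<125)&(S>120)&(Z>45)&(Z<62)&(abs(X-485)<250)&(abs(Y-220)<200))
    near=(abs(X-500)<260)&(abs(Y+235)<160)
    rep("rim",near&(S<40)&(V>170)&(Z>84)&(Z<96))
    rep("red",near&((H<6)|(H>174))&(S>130))
    rep("steel",near&(S<70)&(V<170)&(Z>10)&(Z<120))
    rep("tall",near&(Z>97)&(Z<400))
```

```text
scene bar 189 med [489.3 222.8 120.1] rect [487.7 221. ] [127.1  18. ] 8.81 z [115.6 123.8]
scene blue 629 med [516.9 232.7  50.5] rect [486.3 221.5] [273.4 179.3] 8.9 z [45.8 57.3]
scene rim 1373 med [ 541.6 -185.4   90.6] rect [ 528.2 -228.8] [313.6 190.7] 7.92 z [86.8 94.4]
scene red 320 med [ 324.3 -267.3   41.9] rect [ 324.9 -255.8] [ 15.6 214.3] 6.44 z [17.  57.4]
scene steel 3435 med [ 568.8 -214.8   53.9] rect [ 507.6 -208.1] [409.9 260.6] 7.13 z [11.5 83.7]
scene tall 5
top bar 133 med [482.2 216.  119.9] rect [483.6 217.1] [124.   16.8] 9.02 z [114.8 124.7]
top blue 321 med [476.  230.3  52.2] rect [484.6 218.1] [266.3 179.6] 8.83 z [45.7 57.9]
top rim 1207 med [ 524.6 -195.8   90.7] rect [ 530.3 -232.1] [306.6 186.1] 7.51 z [85.9 95. ]
top red 135 med [ 320.5 -256.    54.9] rect [ 318.6 -256.6] [ 14.8 208.5] 7.57 z [-1.2 60.9]
top steel 2298 med [ 506.6 -233.1   43.8] rect [ 508.4 -227.6] [302.8 481.8] 84.9 z [10.8 87. ]
top tall 37 med [ 562.8 -181.7   98. ] rect [ 532.8 -234.3] [273.4 198.4] 17.32 z [ 97.1 100.2]
```

The pictures agree with the networks:
- **Carrier:** about pixel (318,208) in the scene picture and (198,212) in the top one, with the orange bar in its middle.
- **White tray:** about (208,147) in the scene picture and (306,205) in the top one, with the red stop at its robot-side end.
- **Obstacles:** the way across at z≈230 is clear.

I'm moving over the bar.

Call:
move_arm(
  steps=[
    [0,0,0,0.037,0.026,0,0.085],
    [0,0,0,0.037,0.026,0,0.085],
    [0,0,0,0.037,0.026,0,0.085],
    [0,0,0,0.037,0.026,0,0.085],
    [0,0,0,0.037,0.026,0,0.085],
  ],
)

```text
clock: 1.2
eef_pos: [333.8, -502.0, 231.5]
tool_rot: [3.141, -0.0, 0.229]
force: [1.0, -0.4, 0.1]
width: 84.9
gripper_force: 0.0
```

Call:
move_arm(
  steps=[
    [0,0,-1,0.037,0.026,0,0.085],
    [0,0,-1,0.037,0.026,0,0.085],
    [0,0,-1,0.037,0.026,0,0.085],
    [0,0,-1,0.037,0.026,0,0.085],
    [0,0,-0.2,0.0,0.045,0,0.085],
  ],
)

```text
clock: 1.7
eef_pos: [486.1, -353.4, 231.0]
tool_rot: [3.139, -0.005, 0.158]
force: [0.5, 1.1, -1.4]
width: 85.0
gripper_force: 0.0
```

Call:
move_arm(
  steps=[
    [0,0,0,0,0.047,0,0.085],
    [0,0,0,0,0.047,0,0.085],
    [0,0,0,0,0.047,0,0.085],
    [0,0,0,0,0.047,0,0.085],
    [0,0,0,0,0.047,0,0.085],
  ],
)

```text
clock: 2.2
eef_pos: [480.4, -117.3, 231.6]
tool_rot: [3.141, -0.001, 0.155]
force: [1.1, -0.1, -0.0]
width: 85.3
gripper_force: 0.0
```

Call:
move_arm(
  steps=[
    [0,0,0,0,0.047,0,0.085],
    [0,0,0,0,0.047,0,0.085],
    [0,0,0,0,0.047,0,0.085],
    [0,0,0,0,0.047,0,0.085],
    [0,0,0,0,0.047,0,0.085],
  ],
)

```text
clock: 2.7
eef_pos: [480.4, 117.8, 231.7]
tool_rot: [-3.142, -0.001, 0.155]
force: [0.2, 0.4, -0.1]
width: 85.0
gripper_force: 0.0
```

Call:
move_arm(
  steps=[
    [0,0,0,0.003,0.045,0,0.085],
    [0,0,0,0.002,0.045,0,0.085],
    [0,0,0,0,0.011,-0.02,0.085],
    [0,0,0,0,0,-0.03,0.085],
    [0,0,0,0,0,0,0.085],
  ],
)

```text
clock: 3.2
eef_pos: [482.9, 216.5, 178.5]
tool_rot: [3.139, 0.006, 0.157]
force: [-0.3, -0.7, 0.2]
width: 85.0
gripper_force: 0.0
```

Run:
```python
from h import *
s=telemetry.read_state();print(s["eef_pos"],s["qpos"].round(2))
for n in("scene","top"):
    im,d=eyes.get_image(n)
    W=cloud(n,d);hsv=cv2.cvtColor(im,cv2.COLOR_BGR2HSV).astype(int)
    H,S=hsv[...,0],hsv[...,1];X,Y,Z=np.moveaxis(W,-1,0)
    for nm,m in(("bar",(H>3)&(H<22)&(S>150)&(Z>112)&(Z<130)&(abs(X-485)<110)&(abs(Y-220)<90)),("grip",(d>0)&(Z>190)&(Z<300)&(abs(X-485)<110)&(abs(Y-220)<90))):
        r=cv2.minAreaRect(W[m][:,:2].astype(np.float32));print(n,nm,m.sum(),np.round(r[0],1),np.round(r[1],1),round(r[2],2))
    if n=="scene": cv2.imwrite("pics/s1.png",cv2.resize(im[110:260,230:430],None,fx=3,fy=3))
```

```text
[482.91928743 216.46430688 178.48876864] [-0.47  0.53 -0.    1.9   0.    0.71 -1.89]
scene bar 181 [486.1 220.8] [126.4  18.4] 9.04
scene grip 798 [488.2 217.3] [ 40.7 148.5] 12.66
top bar 2 [544.3 220.2] [4.5 0. ] -172.5
top grip 97 [493.6 161.8] [33.3 42.8] 8.01
```

View pics/s1.png

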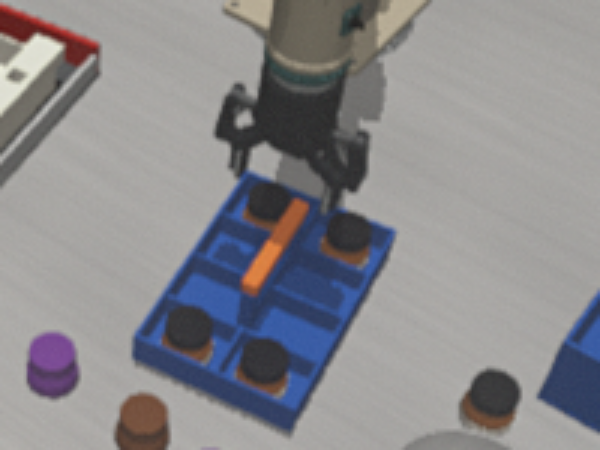

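The fingers straddle the orange bar, which is at crop pixel (275,245), and nothing is between them. I'll descend and close.

Call:
move_arm(
  steps=[
    [0,0,0,0,0,-0.03,0.085],
    [0,0,0,0,0,-0.03,0.085],
    [0,0,0,0,0,-0.02,0.085],
    [0,0,0,0,0,-0.009,0.085],
    [0,0,0,0,0,0,0.085],
  ],
)

```text
clock: 3.8
eef_pos: [485.9, 216.5, 92.5]
tool_rot: [3.141, -0.0, 0.155]
force: [-0.6, 0.6, 0.1]
width: 84.8
gripper_force: 0.0
```

Call:
move_arm(
  steps=[
    [0,0,0,0,0,0,0.04],
    [0,0,0,0,0,0,0.04],
    [0,0,0,0,0,0,0.025],
    [0,0,0,0,0,0,0.005],
    [0,0,0,0,0,0,0.005],
  ],
)

```text
clock: 4.3
eef_pos: [485.9, 218.6, 93.1]
tool_rot: [-3.14, -0.002, 0.156]
force: [-0.4, 3.2, 4.6]
width: 17.0
gripper_force: 59.9
```

Call:
move_arm(
  steps=[
    [0,0,0,0,0,0,0.005],
    [0,0,0,0,0,0,0.005],
    [0,0,0,0,0,0,0.005],
    [0,0,0,0,0,0,0.005],
  ],
)

```text
clock: 4.7
eef_pos: [485.9, 218.5, 93.1]
tool_rot: [-3.14, -0.002, 0.156]
force: [-1.3, 3.1, 6.4]
width: 16.8
gripper_force: 60.1
```

Call:
move_arm(
  steps=[
    [0,0,0,0,0,0.005,0.005],
    [0,0,0,0,0,0.015,0.005],
    [0,0,0,0,0,0.025,0.005],
    [0,0,0,0,0,0.03,0.005],
    [0,0,0,0,0,0.03,0.005],
  ],
)

```text
clock: 5.2
eef_pos: [484.0, 215.2, 197.1]
tool_rot: [3.139, 0.004, 0.155]
force: [1.2, 0.1, -6.1]
width: 17.1
gripper_force: 59.2
```

Call:
move_arm(
  steps=[
    [0,0,0,0,-0.01,0.025,0.005],
    [0,0,0,0,-0.02,0.01,0.005],
    [0,0,0,0,-0.03,0,0.005],
    [0,0,0,0,-0.035,0,0.005],
    [0,0,0,0,-0.035,0,0.005],
  ],
)

```text
clock: 5.7
eef_pos: [483.7, 84.7, 231.4]
tool_rot: [3.14, 0.004, 0.156]
force: [0.2, -0.5, -6.3]
width: 16.9
gripper_force: 59.2
```

Call:
move_arm(
  steps=[
    [0,0,0,0,-0.035,0,0.005],
    [0,0,0,0,-0.035,0,0.005],
    [0,0,0,0,-0.035,0,0.005],
    [0,0,0,0,-0.035,0,0.005],
    [0,0,0,0,-0.035,0,0.005],
  ],
)

```text
clock: 6.2
eef_pos: [483.4, -90.0, 231.3]
tool_rot: [-3.141, 0.004, 0.155]
force: [1.3, -0.4, -6.9]
width: 16.9
gripper_force: 59.2
```

Call:
move_arm(
  steps=[
    [0,0,-0.4,0,-0.035,0,0.005],
    [0,0,-0.4,0,-0.035,0,0.005],
    [0,0,-0.4,0,-0.035,0,0.005],
    [0,0,0,0,-0.025,0,0.005],
    [0,0,0,0,-0.015,0,0.005],
  ],
)

```text
clock: 6.7
eef_pos: [483.1, -236.0, 231.2]
tool_rot: [3.141, 0.004, 0.131]
force: [-0.5, 0.5, -5.7]
width: 16.6
gripper_force: 59.2
```

Call:
move_arm(
  steps=[
    [0,0,0,0,0,0,0.005],
    [0,0,0,0,0,0,0.005],
    [0,0,0,0,0,0,0.005],
  ],
)

```text
clock: 7.0
eef_pos: [485.3, -231.0, 231.9]
tool_rot: [-3.14, 0.001, 0.137]
force: [0.3, 0.5, -6.3]
width: 16.8
gripper_force: 59.2
```

Run:
```python
from h import *
s=telemetry.read_state();print(s["eef_pos"].round(1),s["tool_rot"],s["force"].round(1),s["torque"].round(2),s["qpos"].round(2))
for n in("scene","top"):
    im,d=eyes.get_image(n);np.savez(f"{n}2.npz",im=im,d=d);cv2.imwrite(f"pics/{n}2.png",im)
    for k in("handle","carrier"):
        for r in finder.pinpoint(n,k)[:1]: print(n,k,round(r["confidence"],2),world(n,r["location"]).round(1))
    W=cloud(n,d);hsv=cv2.cvtColor(im,cv2.COLOR_BGR2HSV).astype(int)
    H,S=hsv[...,0],hsv[...,1];X,Y,Z=np.moveaxis(W,-1,0)
    m=(H>95)&(H<125)&(S>120)&(Z>170)&(Z<210)&(abs(X-485)<200)&(abs(Y+150)<200)
    r=cv2.minAreaRect(W[m][:,:2].astype(np.float32));print(n,m.sum(),np.round(r[0],1),np.round(r[1],1),round(r[2],2),np.percentile(Z[m],[5,50,95]))
```

```text
[ 485.3 -231.   231.9] [-3.13971497e+00  8.76025185e-04  1.36826303e-01] [ 0.3  0.5 -6.3] [0.04 0.01 0.05] [ 0.36  0.47  0.05  1.83 -0.03  0.85 -1.01]
scene handle 0.69 [ 486.5 -228.8  250.3]
scene carrier 0.95 [ 485.6 -229.2  139.1]
scene 1385 [ 484.7 -229.6] [277.9 185. ] 7.19 [171.52628087 184.05159325 198.95690602]
top handle 0.98 [ 484.8 -233.1  251.4]
top carrier 0.92 [ 483.7 -230.8  139.4]
top 387 [ 485.7 -232.3] [269.3 176.5] 7.56 [173.59637606 189.3156124  205.10625161]
```

View pics/scene2.png

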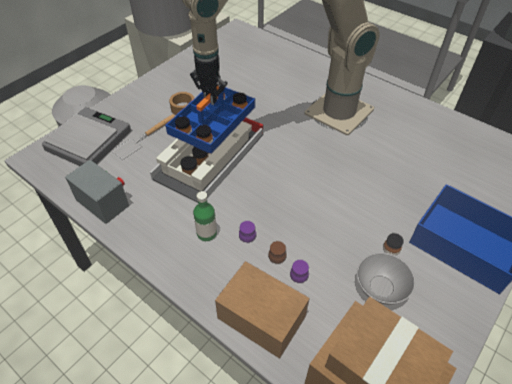

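The carrier hangs level over the tray, with its bar near pixel (208,100), and all four jars are standing in it. Next I'll rectify the earlier pictures to the rim plane to find the tray's axis precisely.

```bash
cat >> h.py <<'E'
def rectify(n,im,z,x0,y1,w,h,s):
    """top-down: col = (y1-y)*s, row=(x0+h-x)*s ; x up, y left"""
    c,M,t=cam(n); r,q=np.mgrid[:int(h*s),:int(w*s)].astype(float)
    P=np.stack([x0+h-r/s,y1-q/s,np.full_like(r,z)],-1); C=(P-t)@M
    u=C[...,0]/C[...,2]*c["fx"]+c["cx"];v=C[...,1]/C[...,2]*c["fy"]+c["cy"]
    return cv2.remap(im,u.astype(np.float32),v.astype(np.float32),cv2.INTER_CUBIC)
E
python3 - <<'E'
from h import *
a=[rectify(n,np.load(n+"0.npz")["im"],90,340,-90,280,390,1.45) for n in("scene","top")]
cv2.imwrite("pics/rect.png",np.hstack(a)[:600,:800]);print(a[0].shape)
b=[rectify(n,np.load(n+"2.npz")["im"],192.5,300,-90,280,390,1.45) for n in("scene","top")]
cv2.imwrite("pics/rectc.png",np.hstack(b)[:600,:800])
E
```

```text
(565, 406, 3)
```

View pics/rect.png

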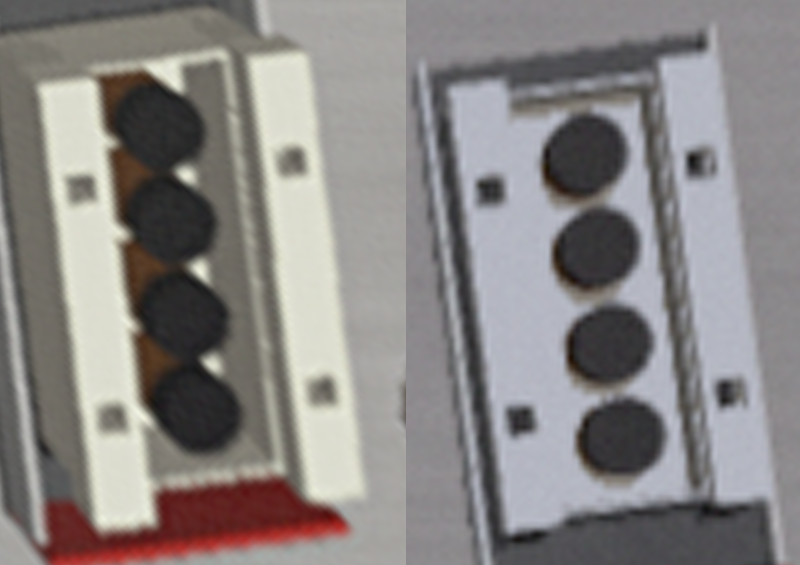

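View pics/rectc.png

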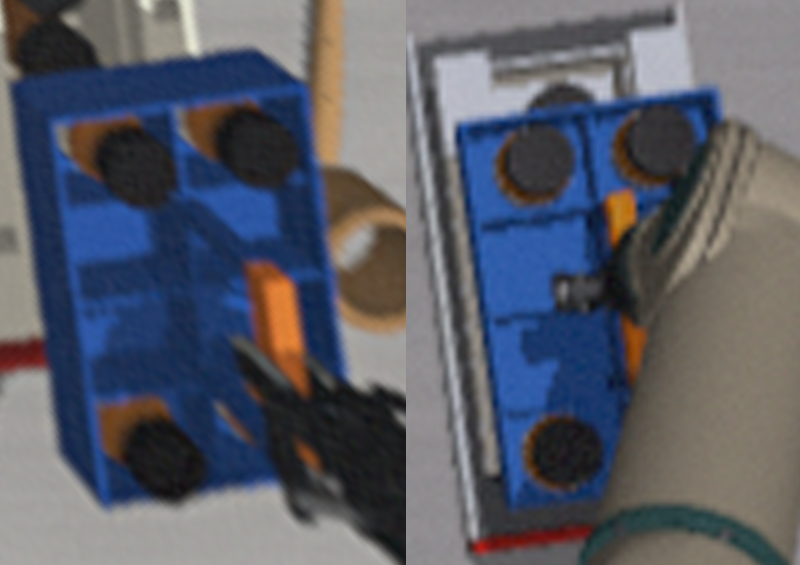

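Both rectified views show the four sockets. In the scene half they are at about (82,188), (292,162), (113,419) and (322,391). The jars inside the tray sit clear below the rims. I'll refine the sockets and fit the held carrier's outline in the same cameras.

```bash
cat >> h.py <<'E'
from scipy.optimize import least_squares
from scipy.ndimage import map_coordinates
def proj(n,P):
    c,M,t=cam(n);C=(P-t)@M
    return np.stack([C[:,0]/C[:,2]*c["fx"]+c["cx"],C[:,1]/C[:,2]*c["fy"]+c["cy"]],1)
def outline(n,im,zo,p0):
    b=im.astype(float);blue=np.clip(b[...,0]-b[...,2],0,80)
    box=np.array([[x,y,z] for x in(-135,135) for y in(-90,90) for z in(14,54)],float)
    off=np.linspace(-7,7,57)
    def samp(p):
        Rz=R.from_euler('z',p[2],degrees=True).as_matrix()
        h=cv2.convexHull(proj(n,box@Rz.T+[p[0],p[1],zo]).astype(np.float32))[:,0]
        out=[]
        for a,c in zip(h,np.roll(h,-1,0)):
            L=np.linalg.norm(c-a)
            if L<25: continue
            nn=np.array([c[1]-a[1],a[0]-c[0]])/L
            for f in np.linspace(.08,.92,int(L/3)): out.append((a+(c-a)*f,nn))
        return out
    def cross(q,nn):
        ctr=q+off[:,None]*nn; v=map_coordinates(blue,[ctr[:,1],ctr[:,0]],order=1)
        g=v>35; k=np.flatnonzero(g[:-1]!=g[1:])
        return off[k[0]]+.125 if len(k)==1 else np.nan
    p=np.array(p0,float)
    for _ in range(6):
        def lin(p): return np.array([s[0]@s[1] for s in samp(p)])
        S=samp(p); d=np.array([cross(*s) for s in S]); ok=~np.isnan(d)
        J=np.zeros((len(S),3))
        for i,e in enumerate((1,1,.5)):
            q=p.copy();q[i]+=e;T=samp(q)
            if len(T)!=len(S): q[i]-=2*e;e=-e;T=samp(q)
            J[:,i]=[(t[0]-s[0])@s[1]/e for s,t in zip(S,T)]
        r=least_squares(lambda x:(J@x-d)[ok],np.zeros(3),loss='soft_l1',f_scale=.3);p=p+r.x
    return p,ok.sum(),len(S),np.median(abs(J@r.x-d)[ok])
E
python3 - <<'E'
from h import *
rc=R.from_euler('z',7.55,degrees=True).as_matrix()[:2,:2]
for n in("scene","top"):
    im=np.load(n+"0.npz")["im"];g=cv2.cvtColor(rectify(n,im,90,340,-90,280,390,4),cv2.COLOR_BGR2GRAY).astype(float)
    c=[]
    for sx in(-80,80):
        for sy in(-73,73):
            w=np.array([529.6,-230.6])+rc@[sx,sy];k=int((-90-w[1])*4);r=int((730-w[0])*4)
            for _ in range(3):
                p=np.clip(np.percentile(g[r-68:r+68,k-68:k+68],75)*.85-g[r-68:r+68,k-68:k+68],0,None);yy,xx=np.mgrid[-68:68,-68:68]
                k+=int(round((p*xx).sum()/p.sum()));r+=int(round((p*yy).sum()/p.sum()))
            c.append([730-r/4,-90-k/4])
    c=np.array(c);m=c.mean(0);d1=c[2:]-c[:2];d2=c[1::2]-c[::2]
    print(n,"sockets",c.tolist(),"centre",m.round(2),"yaw",np.degrees(np.arctan2(d1[:,1],d1[:,0])).round(2),np.degrees(np.arctan2(-d2[:,0],d2[:,1])).round(2))
    print(" carrier0",outline(n,im,0,[485.7,219,8.9]))
    print(" carrier2",outline(n,np.load(n+"2.npz")["im"],138.8,[485,-231,7.8]))
E
```

```text
scene sockets [[460.5, -312.5], [441.75, -167.75], [618.75, -291.5], [600.5, -146.0]] centre [ 530.38 -229.44] yaw [7.56 7.8 ] [7.38 7.15]
 carrier0 (array([483.99218287, 217.27933236,   8.84255782]), np.int64(49), 80, np.float64(0.1357180039793679))
 carrier2 (array([ 485.15702833, -234.69432575,    7.62642835]), np.int64(48), 73, np.float64(0.28356594353505726))
top sockets [[459.0, -311.75], [440.25, -168.75], [617.5, -290.75], [598.75, -148.0]] centre [ 528.88 -229.81] yaw [7.55 7.46] [7.47 7.48]
 carrier0 (array([483.93929657, 219.12608668,   8.76560558]), np.int64(39), 70, np.float64(0.12841080487376377))
 carrier2 (array([ 487.2681298 , -235.15381828,    7.86030354]), np.int64(23), 76, np.float64(0.11836852174433689))
```

Call:
move_arm(
  steps=[
    [0,0,-0.3,0,0,0,0.005],
    [0,0,0,0,0,0,0.005],
    [0,0,0,0,0,0,0.005],
    [0,0,0,0,0,0,0.005],
  ],
)

```text
clock: 7.7
eef_pos: [485.5, -233.1, 232.3]
tool_rot: [3.142, -0.0, 0.129]
force: [-0.4, -0.3, -6.5]
width: 16.6
gripper_force: 59.2
```

Run:
```python
from h import *
for i in range(2):
  for n in("scene","top"):
    s=telemetry.read_state();print(s["eef_pos"].round(1),s["tool_rot"].round(4))
    im,d=eyes.get_image(n);np.savez(f"{n}3.npz",im=im,d=d)
    zo=s["eef_pos"][2]-93.1
    for p0 in([486,-231,7.5],[486,-233,7.5]): print(n,outline(n,im,zo,p0))
    for k in("handle","carrier"):
        for r in finder.pinpoint(n,k)[:1]: print(n,k,round(r["confidence"],2),world(n,r["location"]).round(1))
a=[]
for n in("scene","top"):
    im=np.load(f"{n}3.npz")["im"].copy()
    Rz=R.from_euler('z',7.5,degrees=True).as_matrix()
    B=np.array([[x,y,z] for z in(14,54) for x,y in((-135,-90),(135,-90),(135,90),(-135,90))],float)@Rz.T+[485.3,-231,138.8]
    u0,v0=(130,60) if n=="scene" else (250,140)
    big=cv2.resize(im[v0:v0+120,u0:u0+150],None,fx=2.6,fy=2.6,interpolation=cv2.INTER_CUBIC)
    q=((proj(n,B)-[u0,v0]+.5)*2.6).astype(np.int32)
    for f in(q[:4],q[4:]): cv2.polylines(big,[f.reshape(-1,1,2)],True,(0,255,255),1)
    a.append(big)
cv2.imwrite("pics/ov.png",np.hstack(a))
```

```text
[ 485.5 -233.1  232.3] [ 3.1415 -0.      0.1293]
scene (array([ 485.01524553, -236.12588902,    6.93193414]), np.int64(46), 73, np.float64(0.169291299161559))
scene (array([ 484.97041407, -236.15486625,    6.95635835]), np.int64(46), 73, np.float64(0.16926486580695532))
scene handle 0.96 [ 483.8 -228.8  248.4]
scene carrier 0.74 [ 484.7 -235.1  137.9]
[ 485.4 -233.1  232.3] [-3.1416 -0.      0.1292]
top (array([ 487.02474742, -236.40592904,    7.36509602]), np.int64(22), 76, np.float64(0.08605146669416913))
top (array([ 486.86253646, -236.53499183,    7.33849076]), np.int64(23), 76, np.float64(0.11338787866917485))
top handle 0.95 [ 483.8 -236.7  252.6]
top carrier 0.68 [ 483.6 -235.7  140.5]
[ 485.4 -233.1  232.3] [-3.1416  0.      0.1293]
scene (array([ 484.9032573 , -236.31546979,    7.07508985]), np.int64(46), 73, np.float64(0.13911406119368028))
scene (array([ 484.87074148, -236.39548021,    7.12564913]), np.int64(46), 73, np.float64(0.1508241099806496))
scene handle 0.9 [ 483.9 -230.   246.7]
scene carrier 0.83 [ 485.3 -231.1  139.1]
[ 485.5 -233.1  232.3] [-3.1416 -0.      0.1293]
top (array([ 486.89829286, -236.40280898,    7.40994335]), np.int64(22), 76, np.float64(0.08453342589196765))
top (array([ 486.66637321, -236.52762326,    7.3371102 ]), np.int64(23), 76, np.float64(0.09623533122805396))
top handle 0.87 [ 486.3 -236.2  251.3]
top carrier 0.96 [ 484.5 -233.5  141.4]
```

View pics/ov.png

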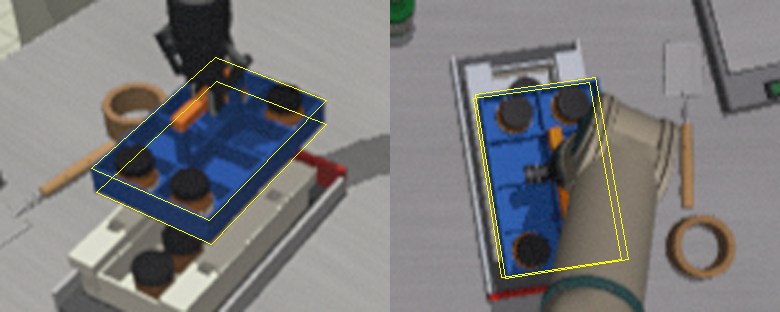

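```bash
sed -i 's|blue=np.clip(b\[...,0\]-b\[...,2\],0,80)|blue=100*np.clip((b[...,0]-b[...,2])/(b[...,0]+10),0,1)|' h.py
python3 - <<'E'
from h import *
for n in("scene","top"):
    for k,zo,p0 in((0,0,[485.7,219,8.9]),(3,139.2,[485.5,-233.1,7.41])):
        im=np.load(f"{n}{k}.npz")["im"]; p,a,b,m=outline(n,im,zo,p0); print(n,k,p.round(2),a,b,round(m,2))
    u,v=proj(n,np.array([[485.5-40*.13,-233.1+90,139.2+30]]))[0].round().astype(int);print(im[v-2:v+3,u-5:u+6][2].tolist(),im[v-5:v+6,u].tolist())
E
```

```text
scene 0 [483.49 217.57   8.66] 54 80 0.33
scene 3 [ 485.24 -235.67    7.06] 47 73 0.36
[[130, 70, 38], [91, 54, 30], [75, 44, 28], [78, 47, 30], [79, 47, 29], [79, 46, 27], [80, 46, 28], [77, 45, 26], [81, 56, 44], [94, 85, 83], [120, 126, 131]] [[132, 72, 42], [90, 47, 23], [76, 44, 28], [76, 46, 29], [78, 45, 27], [79, 46, 27], [78, 45, 24], [79, 42, 27], [79, 52, 40], [95, 86, 84], [119, 125, 129]]
top 0 [483.57 218.82   8.98] 39 70 0.13
top 3 [ 485.51 -236.71    7.11] 22 76 0.13
[[66, 62, 64], [56, 53, 54], [102, 101, 100], [159, 156, 158], [125, 125, 130], [87, 63, 52], [121, 67, 35], [168, 93, 50], [169, 93, 45], [169, 90, 45], [169, 93, 48]] [[105, 57, 26], [102, 58, 33], [92, 50, 20], [83, 46, 26], [80, 47, 29], [87, 63, 52], [90, 76, 68], [94, 87, 84], [109, 111, 113], [118, 121, 126], [117, 120, 126]]
```

Run:
```python
from h import *
for n in("scene","top"):
  for k,zo,c in((0,0,[485.7,219,8.9]),(3,139.2,[485.5,-233.1,7.41])):
    z=np.load(f"{n}{k}.npz");im=z["im"];W=cloud(n,z["d"]);r=R.from_euler('z',-c[2],degrees=True).as_matrix()
    L=(W-[c[0],c[1],zo])@r.T
    hsv=cv2.cvtColor(im,cv2.COLOR_BGR2HSV)
    o=[]
    for sx in(-1,1):
      for sy in(-1,1):
        m=(hsv[...,2]<75)&(abs(L[...,0]-sx*99)<32)&(abs(L[...,1]-sy*55)<32)&(abs(L[...,2]-68)<8)&(hsv[...,1]<90)
        if m.sum()>20: P=L[m]; o.append((sx,sy,int(m.sum()),P.mean(0).round(1).tolist()))
    print(n,k,o)
    b=(hsv[...,0]>3)&(hsv[...,0]<22)&(hsv[...,1]>150)&(abs(L[...,2]-116)<9)&(abs(L[...,0])<75)&(abs(L[...,1])<40)
    print("  bar",b.sum(),L[b].mean(0).round(1),np.percentile(L[b][:,1],[2,98]).round(1))
```

```text
scene 0 [(-1, -1, 118, [-94.0, -44.0, 68.0]), (-1, 1, 136, [-96.3, 49.6, 67.9]), (1, -1, 139, [105.2, -42.6, 68.5]), (1, 1, 164, [104.1, 43.9, 67.7])]
  bar 191 [  5.5   2.7 119.9] [-5.7 10.4]
scene 3 [(-1, 1, 100, [-95.2, 51.7, 68.0]), (1, -1, 106, [106.1, -42.5, 67.5]), (1, 1, 116, [104.3, 43.8, 67.5])]
  bar 109 [ 34.7   2.2 117.5] [-8.7 10. ]
top 0 [(-1, -1, 99, [-98.1, -47.8, 68.2]), (-1, 1, 97, [-102.8, 45.4, 68.9]), (1, -1, 94, [100.4, -45.3, 68.8]), (1, 1, 86, [98.8, 40.2, 68.4])]
  bar 128 [ -3.   -1.4 119.6] [-9.1  6.7]
top 3 [(-1, 1, 115, [-101.8, 47.7, 68.8]), (1, -1, 114, [100.4, -44.7, 68.1]), (1, 1, 100, [98.5, 40.9, 68.6])]
  bar 56 [  5.6   1.7 119.5] [-7.   6.6]
```

Run:
```python
from h import *
def ext(P,yaw,w):  # lateral extent in frame rotated by yaw about (485.5,-233.1)
    r=R.from_euler('z',-yaw,degrees=True).as_matrix()[:2,:2]; L=(P[:,:2]-[485.5,-233.1])@r.T
    return L
for n in("scene","top"):
    z=np.load(f"{n}3.npz");W=cloud(n,z["d"]);hsv=cv2.cvtColor(z["im"],cv2.COLOR_BGR2HSV).astype(int);H,S,V=np.moveaxis(hsv,-1,0);Z=W[...,2]
    m=(H>95)&(H<125)&(S>120)&(Z>186)&(Z<202)&(abs(W[...,0]-485)<200)&(abs(W[...,1]+233)<130)
    L=ext(W[m],7.41,0);c=cv2.minAreaRect(W[m][:,:2].astype(np.float32))
    print(n,"carrier walltop y",np.percentile(L[:,1],[1,3,97,99]).round(1),"x",np.percentile(L[:,0],[1,3,97,99]).round(1),np.round(c[0],1),np.round(c[1],1),round(c[2],2))
    z=np.load(f"{n}0.npz");W=cloud(n,z["d"]);hsv=cv2.cvtColor(z["im"],cv2.COLOR_BGR2HSV).astype(int);H,S,V=np.moveaxis(hsv,-1,0);Z=W[...,2]
    near=(abs(W[...,0]-530)<190)&(abs(W[...,1]+232)<130)
    m=near&(S<40)&(V>165)&(Z>84)&(Z<96)
    L=ext(W[m],7.5,0);c=cv2.minAreaRect(W[m][:,:2].astype(np.float32))
    print(n,"rim y",np.percentile(L[:,1],[1,3,97,99]).round(1),"x",np.percentile(L[:,0],[1,3,97,99]).round(1),np.round(c[0],1),np.round(c[1],1),round(c[2],2))
    # rim outer edges by depth: histogram of lateral at rims, central x
    mm=m&1>0
    q=L[(abs(L[:,0]-45)<120)]
    for sg in(-1,1):
        e=q[q[:,1]*sg>80][:,1]; print("   edge",sg,len(e),np.percentile(e*sg,[50,90,99]).round(1))
```

```text
scene carrier walltop y [-88.6 -87.9  91.3  92.1] x [-132.6 -128.7  135.4  136.6] [ 486.5 -231.6] [272.1 183.9] 7.48
scene rim y [-94.6 -92.6  89.9  91.8] x [-106.3 -101.6  192.2  197. ] [ 528.2 -228.8] [313.6 190.7] 7.92
   edge -1 179 [87.9 93.8 95.1]
   edge 1 180 [86.1 91.2 93.3]
top carrier walltop y [-88.9 -48.1  87.2  87.3] x [-133.8 -132.4  133.2  134.2] [ 485.  -233.7] [269.6 178.8] 6.68
top rim y [-96.6 -95.4  85.4  87.1] x [-106.  -100.7  187.8  193.2] [ 530.1 -232.1] [307.2 186. ] 7.43
   edge -1 213 [89.4 95.9 97.4]
   edge 1 101 [83.8 87.1 88. ]
```

Call:
move_arm(
  steps=[
    [0,0,0,0.0034,-0.0029,0,0.005],
    [0,0,0,0,0,-0.01,0.005],
    [0,0,0,0,0,-0.015,0.005],
    [0,0,0,0,0,-0.01,0.005],
    [0,0,0,0,0,-0.005,0.005],
  ],
)

```text
clock: 8.8
eef_pos: [488.0, -235.6, 190.8]
tool_rot: [-3.14, 0.002, 0.129]
force: [-0.3, 0.2, -6.0]
width: 17.1
gripper_force: 59.2
```

Call:
move_arm(
  steps=[
    [0,0,0,0,0,0,0.005],
    [0,0,0,0,0,-0.002,0.005],
    [0,0,0,0,0,-0.002,0.005],
    [0,0,0,0,0,0,0.005],
    [0,0,0,0,0,0,0.005],
  ],
)

```text
clock: 9.3
eef_pos: [489.0, -236.0, 188.5]
tool_rot: [3.141, -0.0, 0.129]
force: [-0.6, 0.5, -5.7]
width: 16.7
gripper_force: 59.2
```

Run:
```python
from h import *
s=telemetry.read_state();print(s["eef_pos"],s["force"],s["tool_rot"])
a=[]
for n,u0,v0 in(("scene",130,60),("top",250,140)):
    im,d=eyes.get_image(n);np.savez(f"{n}4.npz",im=im,d=d)
    a.append(cv2.resize(im[v0:v0+140,u0:u0+150],None,fx=2.66,fy=2.66,interpolation=cv2.INTER_CUBIC))
cv2.imwrite("pics/p4.png",np.hstack(a))
```

```text
[ 488.97385051 -236.02285325  188.53847976] [-0.63453506  0.45886733 -5.66466026] [ 3.14137015e+00 -4.19077717e-04  1.29287712e-01]
```

View pics/p4.png

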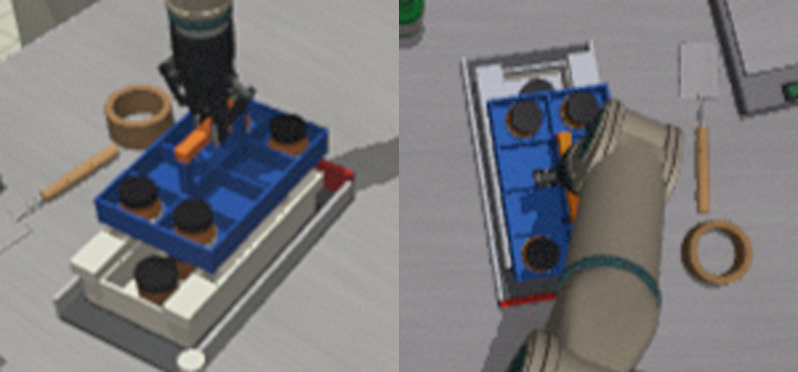

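The carrier hovers just above the rims, parallel to them and short of the sockets. I'll creep down until it touches.

Call:
move_arm(
  steps=[
    [0,0,0,0,0,-0.002,0.005],
    [0,0,0,0,0,-0.0015,0.005],
    [0,0,0,0,0,-0.001,0.005],
    [0,0,0,0,0,0,0.005],
  ],
)

```text
clock: 9.8
eef_pos: [488.7, -235.9, 183.6]
tool_rot: [-3.141, 0.0, 0.129]
force: [-0.6, -0.5, -5.3]
width: 16.9
gripper_force: 59.2
```

Call:
move_arm(
  steps=[
    [0,0,0,0,0,-0.001,0.005],
    [0,0,0,0,0,0,0.005],
    [0,0,0,0,0,0,0.005],
  ],
)

```text
clock: 10.1
eef_pos: [489.0, -236.0, 182.9]
tool_rot: [3.141, -0.0, 0.129]
force: [-0.0, 0.3, -5.9]
width: 17.1
gripper_force: 59.3
```

Call:
move_arm(
  steps=[
    [0,0,0,0,0,-0.001,0.005],
    [0,0,0,0,0,0,0.005],
    [0,0,0,0,0,0,0.005],
  ],
)

```text
clock: 10.4
eef_pos: [489.0, -236.0, 182.1]
tool_rot: [3.141, -0.0, 0.129]
force: [-0.2, 0.5, -2.6]
width: 16.9
gripper_force: 59.6
```

Call:
move_arm(
  steps=[
    [0,0,0,0,0,-0.001,0.005],
    [0,0,0,0,0,0,0.005],
    [0,0,0,0,0,0,0.005],
  ],
)

```text
clock: 10.7
eef_pos: [489.0, -236.1, 181.1]
tool_rot: [3.141, -0.0, 0.129]
force: [-0.6, 0.6, -0.3]
width: 16.9
gripper_force: 60.0
```

The lugs are on the rims, with about 6 N of weight carried by the tray. Now I'll slide away from the red stop.

Call:
move_arm(
  steps=[
    [0,0,0,0.0015,0.0002,0,0.005],
    [0,0,0,0.003,0.0004,0,0.005],
    [0,0,0,0.003,0.0004,0,0.005],
    [0,0,0,0.003,0.0004,0,0.005],
    [0,0,0,0.003,0.0004,0,0.005],
  ],
)

```text
clock: 11.2
eef_pos: [502.3, -234.3, 180.7]
tool_rot: [-3.142, 0.001, 0.129]
force: [-4.6, -1.3, 1.8]
width: 16.8
gripper_force: 60.2
```

Call:
move_arm(
  steps=[
    [0,0,0,0.003,0.0004,0,0.005],
    [0,0,0,0.003,0.0004,0,0.005],
    [0,0,0,0.003,0.0004,0,0.005],
    [0,0,0,0.003,0.0004,0,0.005],
    [0,0,0,0.002,0.0003,0,0.005],
  ],
)

```text
clock: 11.7
eef_pos: [516.7, -232.1, 180.8]
tool_rot: [-3.142, -0.0, 0.13]
force: [-4.7, -0.1, 0.5]
width: 17.0
gripper_force: 60.1
```

Call:
move_arm(
  steps=[
    [0,0,0,0.0015,0.0002,0,0.005],
    [0,0,0,0.0015,0.0002,0,0.005],
    [0,0,0,0.0015,0.0002,0,0.005],
  ],
)

```text
clock: 12.0
eef_pos: [520.9, -231.6, 180.8]
tool_rot: [-3.142, 0.0, 0.129]
force: [-3.5, -1.0, 0.9]
width: 16.7
gripper_force: 60.1
```

Call:
move_arm(
  steps=[
    [0,0,0,0.001,0.0001,0,0.005],
    [0,0,0,0.001,0.0001,0,0.005],
    [0,0,0,0.001,0.0001,0,0.005],
  ],
)

```text
clock: 12.3
eef_pos: [523.9, -231.3, 180.8]
tool_rot: [-3.141, 0.0, 0.129]
force: [-3.6, -0.3, 0.3]
width: 17.1
gripper_force: 60.1
```

Call:
move_arm(
  steps=[
    [0,0,0,0.001,0.0001,0,0.005],
    [0,0,0,0.001,0.0002,0,0.005],
  ],
)

```text
clock: 12.5
eef_pos: [526.0, -231.1, 180.8]
tool_rot: [3.142, -0.0, 0.129]
force: [-3.9, -0.9, -0.4]
width: 16.8
gripper_force: 60.1
```

Call:
move_arm(
  steps=[
    [0,0,0,0.001,0.0001,0,0.005],
    [0,0,0,0.001,0.0001,0,0.005],
  ],
)

```text
clock: 12.7
eef_pos: [529.1, -230.5, 180.6]
tool_rot: [3.141, -0.002, 0.13]
force: [0.8, 0.4, -6.1]
width: 16.9
gripper_force: 59.2
```

The force is back to the full hanging weight, so all the lugs have entered the sockets. I'll advance slightly to centre and then lower gently.

Call:
move_arm(
  steps=[
    [0,0,0,0.001,0.0001,0,0.005],
    [0,0,0,0,0,0,0.005],
    [0,0,0,0,0,0,0.005],
  ],
)

```text
clock: 13.0
eef_pos: [529.2, -230.5, 180.6]
tool_rot: [-3.141, -0.0, 0.13]
force: [-0.4, 0.2, -6.7]
width: 17.0
gripper_force: 59.2
```

Call:
move_arm(
  steps=[
    [0,0,0,0,0,-0.0015,0.005],
    [0,0,0,0,0,-0.0015,0.005],
    [0,0,0,0,0,0,0.005],
  ],
)

```text
clock: 13.3
eef_pos: [528.6, -230.7, 177.5]
tool_rot: [-3.141, 0.0, 0.129]
force: [-0.3, 0.0, -7.1]
width: 16.9
gripper_force: 59.2
```

Call:
move_arm(
  steps=[
    [0,0,0,0,0,-0.0015,0.005],
    [0,0,0,0,0,-0.0015,0.005],
    [0,0,0,0,0,0,0.005],
  ],
)

```text
clock: 13.6
eef_pos: [528.7, -230.7, 174.5]
tool_rot: [-3.141, 0.0, 0.129]
force: [0.0, 0.7, -6.0]
width: 16.8
gripper_force: 59.2
```

Call:
move_arm(
  steps=[
    [0,0,0,0,0,-0.0015,0.005],
    [0,0,0,0,0,-0.0015,0.005],
    [0,0,0,0,0,0,0.005],
  ],
)

```text
clock: 13.9
eef_pos: [528.7, -230.7, 171.6]
tool_rot: [-3.141, 0.0, 0.129]
force: [0.6, 0.2, -5.1]
width: 16.8
gripper_force: 59.2
```

Call:
move_arm(
  steps=[
    [0,0,0,0,0,-0.0015,0.005],
    [0,0,0,0,0,-0.001,0.005],
    [0,0,0,0,0,0,0.005],
  ],
)

```text
clock: 14.2
eef_pos: [528.8, -230.7, 169.1]
tool_rot: [-3.141, 0.0, 0.129]
force: [1.1, 0.7, -5.9]
width: 16.9
gripper_force: 59.2
```

Call:
move_arm(
  steps=[
    [0,0,0,0,0,-0.001,0.005],
    [0,0,0,0,0,0,0.005],
    [0,0,0,0,0,0,0.005],
  ],
)

```text
clock: 14.5
eef_pos: [528.9, -230.8, 168.5]
tool_rot: [3.142, -0.0, 0.129]
force: [-0.0, 0.2, -4.4]
width: 16.7
gripper_force: 59.4
```

Call:
move_arm(
  steps=[
    [0,0,0,0,0,-0.001,0.005],
    [0,0,0,0,0,0,0.005],
    [0,0,0,0,0,0,0.005],
  ],
)

```text
clock: 14.8
eef_pos: [529.0, -230.8, 167.6]
tool_rot: [3.141, -0.0, 0.129]
force: [-0.4, 1.6, -3.1]
width: 16.9
gripper_force: 59.8
```

Call:
move_arm(
  steps=[
    [0,0,0,0,0,-0.0008,0.005],
    [0,0,0,0,0,0,0.005],
    [0,0,0,0,0,0,0.005],
  ],
)

```text
clock: 15.1
eef_pos: [529.1, -230.8, 166.8]
tool_rot: [3.141, -0.001, 0.129]
force: [-1.2, 0.9, 0.3]
width: 17.1
gripper_force: 60.1
```

Run:
```python
from h import *
s=telemetry.read_state();print(s["eef_pos"],s["force"],s["torque"],s["tool_rot"])
```

```text
[ 529.07050916 -230.80074614  166.8048776 ] [-1.23448171  0.88071166  0.25944881] [ 0.31581171  0.16844934 -0.002674  ] [ 3.14137278e+00 -5.84255356e-04  1.29284965e-01]
```

Its weight is fully on the pads and it has dropped 14 mm below rim contact, so it's home. I'll let go and rise.

Call:
move_arm(
  steps=[
    [0,0,0,0,0,0,0.025],
    [0,0,0,0,0,0,0.05],
    [0,0,0,0,0,0,0.085],
    [0,0,0,0,0,0,0.085],
    [0,0,0,0,0,0,0.085],
  ],
)

```text
clock: 15.6
eef_pos: [528.9, -230.9, 166.6]
tool_rot: [3.141, -0.0, 0.129]
force: [0.8, -0.2, -1.1]
width: 81.0
gripper_force: 0.0
```

Call:
move_arm(
  steps=[
    [0,0,0,0,0,0.01,0.085],
    [0,0,0,0,0,0.02,0.085],
    [0,0,0,0,0,0.04,0.085],
    [0,0,0,0,0,0.04,0.085],
    [0,0,0,0,0,0.04,0.085],
  ],
)

```text
clock: 16.1
eef_pos: [528.7, -230.7, 318.9]
tool_rot: [3.141, -0.001, 0.129]
force: [0.2, -0.5, -0.5]
width: 85.1
gripper_force: 0.0
```

Call:
move_arm(
  steps=[
    [0,0,0,-0.01,0.02,0.03,0.085],
    [0,0,0,-0.01,0.04,0.01,0.085],
    [0,0,0,-0.01,0.045,0,0.085],
    [0,0,0,0,0.045,0,0.085],
    [0,0,0,0,0.045,0,0.085],
  ],
)

```text
clock: 16.6
eef_pos: [498.4, -34.3, 357.8]
tool_rot: [3.141, -0.002, 0.128]
force: [0.6, 1.1, -0.1]
width: 84.8
gripper_force: 0.0
```

Call:
move_arm(
  steps=[
    [0,0,0,0,0.03,0,0.085],
    [0,0,0,0,0.01,0,0.085],
    [0,0,0,0,0,0,0.085],
    [0,0,0,0,0,0,0.085],
  ],
)

```text
clock: 17.0
eef_pos: [498.9, 2.3, 356.8]
tool_rot: [3.14, -0.0, 0.127]
force: [0.7, -0.6, -0.2]
width: 84.7
gripper_force: 0.0
```

Run:
```python
from h import *
a=[]
for n,u0,v0 in(("scene",130,60),("top",250,140)):
    im,d=eyes.get_image(n)
    a.append(cv2.resize(im[v0:v0+140,u0:u0+150],None,fx=2.66,fy=2.66,interpolation=cv2.INTER_CUBIC))
    W=cloud(n,d);hsv=cv2.cvtColor(im,cv2.COLOR_BGR2HSV).astype(int);H,S=hsv[...,0],hsv[...,1]
    L=(W-[529,-230.8,74])@R.from_euler('z',-7.45,degrees=True).as_matrix().T
    m=(H>3)&(H<22)&(S>150)&(abs(L[...,2]-116)<12)&(abs(L[...,0])<75)&(abs(L[...,1])<30);print(n,"bar z",np.median(W[m][:,2]))
    for sx in(-1,1):
      for sy in(-1,1):
        m=(hsv[...,2]<75)&(abs(L[...,0]-sx*99)<32)&(abs(L[...,1]-sy*50)<32)&(abs(L[...,2]-68)<9)&(S<90)
        print(n,sx,sy,m.sum(),W[m].mean(0).round(1))
cv2.imwrite("pics/p5.png",np.hstack(a))
```

```text
scene bar z 192.83021748026977
scene -1 -1 23 [ 439.3 -294.8  142.4]
scene -1 1 102 [ 427.8 -191.8  141.4]
scene 1 -1 114 [ 639.6 -257.9  141.8]
scene 1 1 131 [ 627.7 -173.6  141. ]
top bar z 193.84022118655912
top -1 -1 104 [ 435.9 -287.6  142.4]
top -1 1 101 [ 422.1 -196.2  142.8]
top 1 -1 102 [ 634.2 -261.6  142.6]
top 1 1 97 [ 622.  -178.9  142.2]
```

View pics/p5.png

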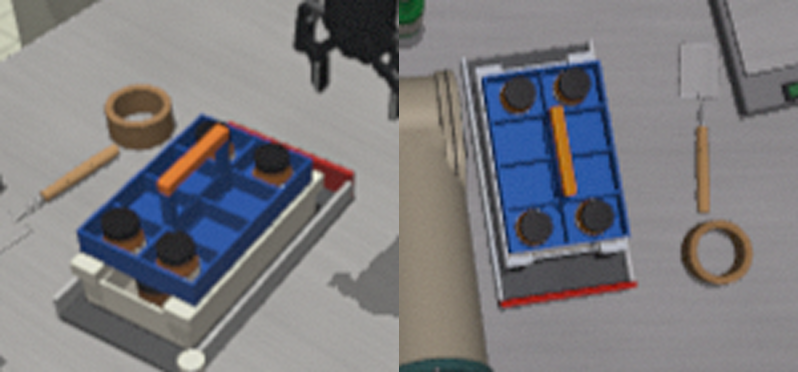

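The carrier sits flat and home: the bar top reads 193 mm, where 194 is expected, and all four lids are at 142 mm. The jars are upright and the gripper is clear.

```bash
python3 -c "
from cell import ctrl;print(ctrl.finish_job())"
```

```text
the job is handed in; nothing more can be done
None
```

The job is handed in: the carrier slid along the rims until its lugs dropped into the sockets, then was let down flat and home and released, with all four jars upright and the arm clear.

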